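# Uncap the hub beside the hatch latch, whichever way it unscrews

## Task

The wing-grip steel cap on the hub right beside the hatch latch sample has to come off for a customer to see inside, but left-hand and right-hand hubs look the same, so try loosening it one way and, if it binds, the other, until it comes free. Lift the cap straight off and finish while holding it upright and motionless in the gripper, well clear above its hub (at least 70 mm higher than it started). Leave the other hub's cap on, the latch and hatch shut, and the other goods where they lie.

Things in the scene. Friction and masses are not known exactly. Their poses are not given: they have to be found in the camera images.
- near_cap_grip (a point): Cap to remove, steel, on the hub beside the latch sample: round skirt 58 mm wide, 28 mm high, with an upright flat-sided grip bar on top, 50 mm long (own x), 14 mm thick (own y), 27 mm high. Point: middle of the bar, on the cap's axis (z up), 41 mm above the skirt's lower edge, 13 mm above its flat top, 13 mm below the bar's top; at first 53 mm above the work surface. Mass 0.14 to 0.27 kg.
- far_cap_grip (a point): The same point on an identical cap on the other hub, which is farther from the latch sample; leave it alone.
- latch_sample_mid (a point): Middle of the top of the latch sample, 32 mm up: a fixed wooden block 130 x 130 x 32 mm with a grey hinged hatch and a steel swing-down lever with a black ball, 65 mm high in all. The near hub's axis is 140 mm away in the block's -y direction; at the start the cap's x axis is parallel to the block's within 0.05 rad.
- latch_lever (a joint): Latch lever angle, 0 = down and locked, grows as it is lifted (rad). Leave it down.
- hatch (a joint): Hatch angle, 0 = shut (rad). Leave it shut.
- passage_lever_mid (a point): Bystander: matte black passage door lever, about 130 mm long and 60 mm high, 30 mm above its underside.
- chrome_hinge: Bystander: open butt hinge, 76 x 80 mm, 10 mm high, lying flat; origin at the centre of its underside.
- drawer_pull_1_mid (a point): Bystander: pewter drawer pull, bar 105 mm long (own y), 27 mm high; point in the middle of the bar, 22 mm up.
- drawer_pull_2_mid (a point): Bystander: a second, equal drawer pull; same point.
- strike_plate: Bystander: flat brass strike plate, 40 x 70 x 5 mm; origin at the centre of its underside.
- carton: Bystander: closed cardboard carton, 90 x 60 x 45 mm; origin at the centre of its underside.
- door_stop: Bystander: round rubber door stop, 44 mm wide, 34 mm high; origin at the centre of its underside.
- near_cap: The same cap; origin at its lower edge. A quick thread holds it on the fixed hub (flange 82 mm wide, 12 mm high). It starts tight, turns about 1.25 rad with little friction, without rising, to a firm stop (anticlockwise on some hubs, clockwise on others, not visible); from 1.0 rad it lifts straight off, before that only 2 to 4 mm. The wrong way it binds within 0.15 rad. 22 mm up it is off the post.
Things that resemble listed ones, but are neither listed nor needed, are in the scene too. Leave any green or purple look-alike of the near_cap alone.

How it is judged (in metres and radians):
On the way:
1. the cap is turned well round on its hub, in whichever direction it loosens, still seated (angle between the x axis of near_cap_grip and the x axis of latch_sample_mid, either way round above 0.6 rad and height (world z) of near_cap_grip below 0.062 m), for 0.05 s.
At the end, for the whole second after the job is handed in: The near cap is off and held still and upright (within 0.3 rad) between the fingers, its grip point at least 115 mm above the work surface; the other cap is where it was (15 mm), latch and hatch are shut (0.2 rad) and the bystanders are where they were (30 mm) (height (world z) of near_cap_grip between 0.115 and 0.5 m and angle between near_cap_grip's own z axis and vertical below 0.3 rad and contact force between the fingers and near_cap above 1 N and linear speed of near_cap below 0.03 m/s and distance of far_cap_grip from where it was at the start of the episode below 0.015 m and value of joint each of latch_lever, hatch below 0.2 rad and distance of each of passage_lever_mid, chrome_hinge, drawer_pull_1_mid, drawer_pull_2_mid, strike_plate, carton, door_stop from where it was at the start of the episode below 0.03 m); the arm keeps its last pose, push and grip.
It fails at once if the other cap is disturbed (distance of far_cap_grip from where it was at the start of the episode above 0.015 m).
It fails at once if the latch or hatch is opened (value of joint any of latch_lever, hatch above 0.2 rad).
It fails at once if a bystander is pushed away (distance of any of passage_lever_mid, chrome_hinge, drawer_pull_1_mid, drawer_pull_2_mid, strike_plate, carton, door_stop from where it was at the start of the episode above 0.03 m).
It also fails if it takes over 38 s, if anything falls off the work surface, if the arm or the gripper's body presses on something with over 40 N, if the wrist force passes 120 N, or if a joint passes its speed limit or range.

## Robot

A 6-joint arm with a two-finger parallel gripper is mounted at the origin on the work surface. World frame = base frame: x ahead of the robot, y to its left, z up, the work surface at z = 0. Lengths are in mm, angles in rad, forces in N, time in s.
With the tool pointing down it reaches from about 350 to 975 mm from the base axis. Payload 7.1 kg.
Tool frame: the origin (TCP) lies midway between the tips of the shut fingers; the grasp point (between the pads) lies 19 mm behind it (ctrl.grasp_offset is the distance from the TCP to the grasp point, in mm); z points along the fingers, y is the line along which they close (so a half turn about z gives the same grasp; the last joint's range is limited). The gripper opens to 88 mm and grips with 3 to 60 N. Pads are 20 mm wide; open, the fingers measure 115 mm over their backs; the gripper's body (75 mm by 178 mm) begins 61 mm behind the grasp point.
Start: joints at [-1.138, 0.423, 1.63, -0, 1.089, -0.019], TCP at [272.88, -562.264, 222.675] pointing down, gripper open.
Joint ranges: [-3, 3], [-0.9, 2.11], [0.09, 2.58], [-1.31, 4.45], [0.11, 2.69], [-2.54, 2.54]. Speed limits (rad/s): [2.39, 2.39, 3.01, 3.14, 3.14, 3.14].

## Interface

Orientations are given as a rotation vector (axis times angle).
In Python, from workcell import sensors, viewer, ctrl gives the robot as it stands. The module is installed in compiled form; this text tells all that it offers.
- The arm moves only by the shell command python3 -m handwheel 'ROWS'. ROWS is JSON, a list of rows, each a list of 7 numbers: the shift along the tool's x, y, z in mm, then the turn, a rotation vector about the tool's x, y, z in rad, then the closure, from 0 (fully open) to 1 (shut). In form: [[x, y, z, rx, ry, rz, jaw], ...]. A call has 1 to 10 rows; each row shifts and turns the commanded pose from where the row before left it, along the tool's axes as they then stand; what a row does not reach is not made up. A row lasts 1/8 s, in which the tool goes at most 62.5 mm and 10.7 degrees, less where a joint would pass 70% of its speed; a pose out of reach is approached as far as the arm can. A call is refused whole if a number of a shift passes 62.5 or a number of a turn 0.188, either way. A call with a gripper value outside its range is refused whole. The fingers move at their own pace and stop on an object; the grip force is fixed at half the most. Time passes only in rows, so rows that do not move let the fingers close. It gives the time, the measured TCP pose, the force, the opening and the grip force at its end, in the units of the state.
- sensors.get_obs(): the state, without advancing time (a new reading comes with each control period).
- viewer.get_image(name): name is "scene" or "side" or "wrist"; returns a dict with "frame" (384x512x3 uint8, blue, green, red), "fov_y" (degrees; the focal length in pixels is half the picture's height over the tangent of half this angle, whatever the lens; pixels are square), "cx", "cy" (the principal point, pixels), "distortion" ([k1, k2, p1, p2, k3] as OpenCV has them; the pictures are not rectified), "R" (3x3) and "t" (3): a world point X has camera coordinates R X + t. Camera axes: x right, y down, z forward; pixel columns grow to the right and rows downward; lengths in mm; the calibration is good to about 2 mm. A picture is of the moment at which its call begins. There is no depth.
- ctrl.close_job(): hands the job in; it is judged then, once.
The state is a dict: "t": time; "qpos": joint angles; "qvel": joint speeds; "joint_torque": joint torques, N m; "ee_pos": TCP position; "orientation": TCP orientation; "ft_force": force on the tool from outside, world axes, zero at the start; "moment": the same for the moment, N m; "width": finger opening in mm; "grasp_force": force on a finger pad.
Only numpy, scipy, OpenCV 4.12 (cv2) and the standard library are available. Lean on these libraries where they do the work, as an engineer would, in place of code of your own. Each camera call takes 0.05 s, during which the arm holds its last target. There are 200 camera calls.

## Working session

There is one attempt and no reset: what is moved stays moved. The work goes in short steps, Python scripts to look and compute and a shell command to move; the robot and the scene stay as the last step left them, time stands still between calls to the robot, and variables do not carry over. Pictures are saved under pics/ and viewed, at most 10 in all, crops included, and the job is handed in when it is done.

```bash
mkdir -p pics
cat > h.py <<'E'
import numpy as np, cv2
from workcell import sensors, viewer, ctrl
def K(im):
    f=im["frame"].shape[0]/2/np.tan(np.radians(im["fov_y"])/2)
    return np.array([[f,0,im["cx"]],[0,f,im["cy"]],[0,0,1.]])
def plane(im,uv,z):
    p=cv2.undistortPoints(np.array(uv,float).reshape(-1,1,2),K(im),np.array(im["distortion"],float)).reshape(-1,2)
    R=np.array(im["R"]);t=np.array(im["t"]);c=-R.T@t
    d=np.c_[p,np.ones(len(p))]@R
    return c+d*((z-c[2])/d[:,2])[:,None]
def proj(im,X):
    return cv2.projectPoints(np.array(X,float).reshape(-1,1,3),cv2.Rodrigues(np.array(im["R"],float))[0],np.array(im["t"],float),K(im),np.array(im["distortion"],float))[0].reshape(-1,2)
E
python3 - <<'E'
from h import *
for n in("scene","side"):
    im=viewer.get_image(n); cv2.imwrite(f"pics/{n}.png",im["frame"]); print(n,-np.array(im["R"]).T@np.array(im["t"]))
    np.save(n+".npy",im,allow_pickle=True)
print(sensors.get_obs())
E
```

```text
scene [ 941.6795849  -636.27706904  741.7496777 ]
side [  86.51887733  814.01373609 1114.87192469]
{'t': 0.1, 'qpos': array([-1.13799374e+00,  4.23737757e-01,  1.63059227e+00,  1.74610370e-05,
        1.08860123e+00, -1.89980647e-02]), 'qvel': array([ 0.00072105, -0.00111352, -0.00304527,  0.00121524, -0.00044047,
       -0.00207728]), 'joint_torque': array([ 2.07448267e-05, -5.45614815e+01, -2.74325109e+01,  6.45378884e-02,
        1.88810454e-02, -3.14621195e-05]), 'ee_pos': array([ 272.68870944, -561.82883039,  222.00444933]), 'orientation': array([-3.06049668e+00, -7.03359631e-01,  4.08006137e-04]), 'ft_force': array([ 0.43540292,  0.15214475, -0.535084  ]), 'moment': array([-0.01252204,  0.01642094,  0.00524841]), 'grasp_force': 0.0, 'width': 87.86512572468058}
```

View pics/scene.png

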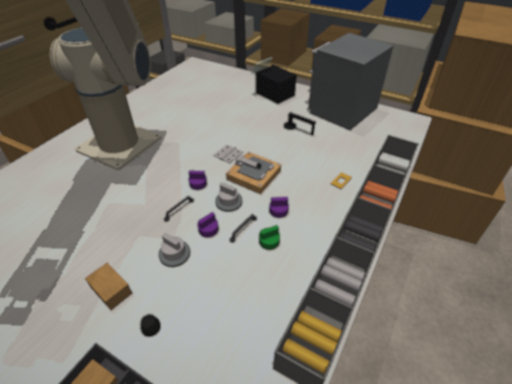

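View pics/side.png

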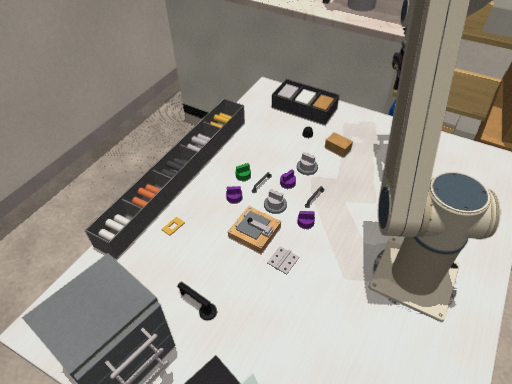

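Steel caps are at scene (229,195) / side (275,198) and scene (174,246) / side (307,161). The latch block is at scene (254,171) / side (254,228), so the first cap, beside the block, is the target. The purple and green caps are look-alikes. I'll confirm this in one enlarged crop.

Run:
```python
from h import *
S=np.load("scene.npy",allow_pickle=True).item();D=np.load("side.npy",allow_pickle=True).item()
a=cv2.resize(S["frame"][140:240,190:290],(400,400),interpolation=cv2.INTER_CUBIC)
b=cv2.resize(D["frame"][165:265,220:320],(400,400),interpolation=cv2.INTER_CUBIC)
cv2.imwrite("pics/crop.png",np.hstack([a,b]))
for im,l in((S,[(229,189),(254,168),(172,241)]),(D,[(275,196),(254,226),(307,158)])):
    print(plane(im,l[::2],53).round(), plane(im,l[1:2],32).round())
```

```text
[[ 506.  -46.   53.]
 [ 486. -275.   53.]] [[508.  93.  32.]]
[[ 503.  -44.   53.]
 [ 487. -273.   53.]] [[510.  91.  32.]]
```

View pics/crop.png

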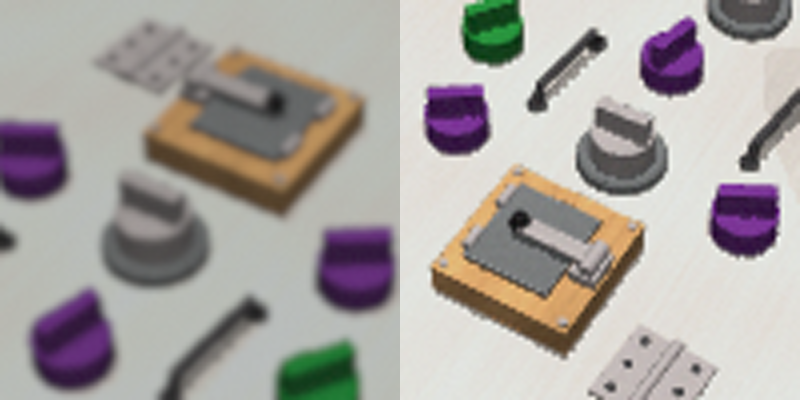

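The crop shows the grey steel cap on its dark flange at scene (228,193) and side (275,199), right next to the wooden latch block. The purple and green caps stand apart with no hub. Both views put it at about (504,-45), 137 mm from the block. I'll move above it.

```bash
python3 -m handwheel '[[43,-36.5,3,0,0,0,0],[43,-36.5,3,0,0,0,0],[43,-36.5,3,0,0,0,0],[43,-36.5,3,0,0,0,0],[43,-36.5,3,0,0,0,0],[43,-36.5,3,0,0,0,0],[43,-36.5,3,0,0,0,0],[43,-36.5,3,0,0,0,0],[43,-36.5,3,0,0,0,0],[43,-36.5,3,0,0,0,0]]'; python3 -m handwheel '[[0,0,0,0,0,0.15,0],[0,0,0,0,0,0.15,0],[0,0,0,0,0,0.15,0],[0,0,0,0,0,0,0],[0,0,0,0,0,0,0]]'
python3 - <<'E'
from h import *
im=viewer.get_image("wrist");np.save("w.npy",im,allow_pickle=True);o=sensors.get_obs()
print(o["qpos"],o["ee_pos"],cv2.Rodrigues(o["orientation"])[0].round(3))
cv2.imwrite("pics/w.png",im["frame"]); print(-np.array(im["R"]).T@np.array(im["t"]), proj(im,[(504,-45,66),(509,92,32)]))
E
```

```text
t: 1.35
ee_pos: [500.8, -44.3, 192.5]
orientation: [3.062, 0.704, -0.0]
ft_force: [0.1, -0.7, 0.3]
width: 87.6
grasp_force: 0.0
t: 1.98
ee_pos: [500.2, -46.2, 192.6]
orientation: [-3.142, -0.007, 0.001]
ft_force: [-0.5, 0.9, 0.0]
width: 88.2
grasp_force: 0.0
[-1.15803612e-01  2.85213609e-01  1.92200952e+00  9.59254522e-06
  9.34605270e-01  1.45102863e+00] [500.28161548 -46.21214504 192.59177656] [[ 1.     0.004 -0.   ]
 [ 0.004 -1.     0.   ]
 [-0.    -0.    -1.   ]]
[566.28933487 -45.81927758 354.42160876] [[250.04009217 184.74414036]
 [119.6668717  172.69707775]]
```

View pics/w.png

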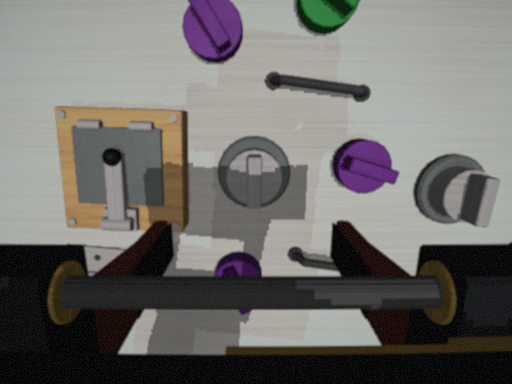

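The wrist view shows the target cap: flange centre near (254,172), bar top running from (254,155) to (254,207). The block is on its left with corners (56,107), (187,111), (187,231) and (66,228).

Run:
```python
from h import *
im=np.load("w.npy",allow_pickle=True).item()
p=plane(im,[(254,155),(254.5,207)],66);print(p,p.mean(0),np.arctan2(*(p[0]-p[1])[1::-1]))
print(plane(im,[(254,172)],12),plane(im,[(56,107),(187,111),(187,231),(66,228)],32))
```

```text
[[532.04533553 -48.54086347  66.        ]
 [482.17974979 -49.36390313  66.        ]] [507.11254266 -48.9523833   66.        ] 0.016503665270924454
[[506.80100034 -49.17946407  12.        ]] [[575.92414315 150.78005395  32.        ]
 [571.70751133  18.35351778  32.        ]
 [444.51422282  23.9891795   32.        ]
 [446.9772834  158.20232639  32.        ]]
```

```bash
python3 -m handwheel '[[6.5,2.7,0,0,0,0,0],[0,0,40,0,0,0,0],[0,0,40,0,0,0,0],[0,0,40,0,0,0,0],[0,0,20,0,0,0,0],[0,0,8.5,0,0,0,0],[0,0,0,0,0,0,0],[0,0,0,0,0,0,0]]'; python3 -m handwheel '[[0,0,0,0,0,0,0.5],[0,0,0,0,0,0,0.8],[0,0,0,0,0,0,1],[0,0,0,0,0,0,1],[0,0,0,0,0,0,1],[0,0,0,0,0,0,1],[0,0,0,0,0,0,1],[0,0,0,0,0,0,1]]'
```

```text
t: 3.02
ee_pos: [507.7, -49.0, 45.1]
orientation: [3.141, 0.003, 0.003]
ft_force: [0.1, -0.5, 0.1]
width: 88.3
grasp_force: 0.0
t: 4.03
ee_pos: [506.8, -48.8, 44.1]
orientation: [-3.142, -0.003, 0.0]
ft_force: [-0.2, -0.2, -0.8]
width: 13.7
grasp_force: 30.0
```

The bar is gripped at 13.7 mm. I'll try anticlockwise first (tool rz negative), gently.

```bash
python3 -m handwheel '[[0,0,0,0,0,-0.05,1],[0,0,0,0,0,-0.05,1],[0,0,0,0,0,-0.05,1],[0,0,0,0,0,-0.05,1],[0,0,0,0,0,-0.05,1],[0,0,0,0,0,0,1]]'; python3 -c "
from h import *
o=sensors.get_obs();print(o['moment'],o['ft_force'],o['qpos'],o['width'])"
```

```text
t: 4.78
ee_pos: [506.6, -48.8, 44.1]
orientation: [-3.117, -0.394, 0.001]
ft_force: [-1.0, -0.1, 0.5]
width: 13.9
grasp_force: 30.0
[-0.02677503  0.13782729 -0.02730003] [-0.97071807 -0.11143933  0.53828398] [-1.19476534e-01  5.44392535e-01  1.98015969e+00 -2.91397815e-05
  6.17526643e-01  1.19997077e+00] 13.919147229692623
```

It turned 0.25 rad with hardly any moment and no slip, so anticlockwise loosens it. I'll continue to about 1.12 rad.

```bash
python3 -m handwheel '[[0,0,0,0,0,-0.11,1],[0,0,0,0,0,-0.11,1],[0,0,0,0,0,-0.11,1],[0,0,0,0,0,-0.11,1],[0,0,0,0,0,-0.11,1],[0,0,0,0,0,-0.11,1],[0,0,0,0,0,-0.11,1],[0,0,0,0,0,-0.11,1],[0,0,0,0,0,0,1],[0,0,0,0,0,0,1]]'
python3 - <<'E'
from h import *
o=sensors.get_obs();print(o['moment'],o['qpos'][5],o['width'],o['ee_pos'])
im=viewer.get_image("side");cv2.imwrite("pics/turned.png",cv2.resize(im["frame"][140:250,210:340],None,fx=4,fy=4,interpolation=cv2.INTER_CUBIC))
E
```

```text
t: 6.02
ee_pos: [506.9, -48.9, 44.1]
orientation: [-2.654, -1.681, 0.0]
ft_force: [-0.3, -0.1, -0.3]
width: 14.0
grasp_force: 30.0
[-0.05812163 -0.09760271 -0.02619932] 0.3221388354067542 13.981532206843909 [506.87196632 -48.85731538  44.13414494]
```

View pics/turned.png

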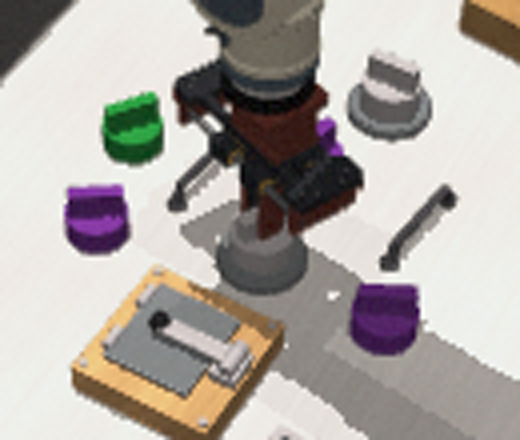

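The picture shows the fingers on the bar with the cap seated in its flange, near crop (263,250), and the surroundings undisturbed. The wrist has turned 1.13 rad, so I'll lift gently.

```bash
python3 -m handwheel '[[0,0,-2,0,0,0,1],[0,0,-2,0,0,0,1],[0,0,-2,0,0,0,1],[0,0,-2,0,0,0,1],[0,0,0,0,0,0,1]]'
```

```text
t: 6.7
ee_pos: [507.0, -48.8, 52.4]
orientation: [2.652, 1.684, 0.0]
ft_force: [0.6, 0.1, -2.2]
width: 13.5
grasp_force: 30.0
```

It is 8 mm up and only the cap's weight registers (2.2 N), so it is free. Up another 92 mm.

```bash
python3 -m handwheel '[[0,0,-6,0,0,0,1],[0,0,-10,0,0,0,1],[0,0,-14,0,0,0,1],[0,0,-14,0,0,0,1],[0,0,-14,0,0,0,1],[0,0,-14,0,0,0,1],[0,0,-12,0,0,0,1],[0,0,-8,0,0,0,1],[0,0,0,0,0,0,1],[0,0,0,0,0,0,1]]'; python3 -m handwheel '[[0,0,0,0,0,0,1],[0,0,0,0,0,0,1],[0,0,0,0,0,0,1],[0,0,0,0,0,0,1]]'
python3 - <<'E'
from h import *
im=viewer.get_image("side");cv2.imwrite("pics/up.png",cv2.resize(im["frame"][120:250,200:340],None,fx=4,fy=4,interpolation=cv2.INTER_CUBIC))
E
```

```text
t: 7.95
ee_pos: [506.6, -48.8, 143.8]
orientation: [-2.651, -1.684, 0.001]
ft_force: [-0.5, -0.1, -2.0]
width: 13.5
grasp_force: 30.0
t: 8.45
ee_pos: [506.9, -48.9, 144.1]
orientation: [-2.652, -1.684, 0.0]
ft_force: [-0.5, 0.1, -2.6]
width: 14.0
grasp_force: 30.0
```

View pics/up.png

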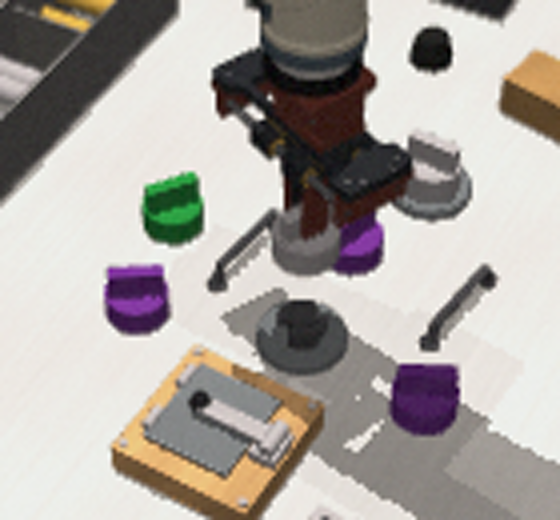

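The cap is held upright at crop (305,240), with the bare hub post visible at (302,325). The latch is shut and the other cap is still on its hub.

```bash
python3 -c "
from workcell import ctrl
print(ctrl.close_job())"
```

```text
the job is handed in; nothing more can be done
None
```

The near cap loosened anticlockwise on the first try (about 1.13 rad) and is now held still and upright about 100 mm above where it started; the job is handed in, but no verdict came back.

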